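# Put the egg coddler together and bring the egg in the tongs

### The arm

A 6-joint arm with a two-finger parallel gripper is mounted at the origin on a cart in front of the work surface, level with it; the furniture and walls round the work are solid. World frame = base frame: x ahead of the robot, y to its left, z up, the work surface at z = 0. Lengths are in m, angles in degrees, forces in N, time in s.
With the tool pointing down it reaches from about 0.4 to 0.825 m from the base axis. Payload 7 kg.
Tool frame: the origin (TCP) lies midway between the tips of the shut fingers; the grasp point (between the pads) lies 19 mm behind it; z points along the fingers, y is the line along which they close (so a half turn about z gives the same grasp; the last joint's range is limited). The gripper opens to 88 mm and grips with 3 to 60 N. Pads are 19 mm wide; open, the fingers measure 130 mm over their backs; the gripper's body (78 mm by 193 mm) begins 47 mm behind the grasp point.
Start: joints at [83.715, 20.546, 0.682, 0, -70.136, -16.507], TCP at [0.261, 0.622, 0.227] pointing down, gripper open.
Joint ranges: [-176.03, 176.03], [-82.01, 121.73], [-58.28, 71.71], [-173.87, 95.51], [-174.79, -0.11], [-173.66, 173.66]. Speed limits (degrees/s): [136.94, 136.94, 172.46, 180, 180, 180].

### API

Orientations are given as [roll, pitch, yaw] about the fixed x, y, z axes, in that order (R = Rz(yaw) Ry(pitch) Rx(roll)).
In Python, from plant import ctrl gives the robot as it stands. The module is installed in compiled form; this text tells all that it offers.
- The arm moves only by the tool send_rows, never from a script. Its argument "plan" is a list that holds one entry, the list of rows, each a list of 6 numbers: the shift along the tool's x, y, z in cm, then the turn, a rotation vector about the tool's x, y, z in degrees. A call has 1 to 8 rows; each row is the pose to reach, as a shift and turn from the pose commanded when the call began, along the tool's axes at that moment; what a row does not reach only later rows make up. A row lasts 1/12 s, in which the tool goes at most 41.7 mm and 7.16 degrees, less where a joint would pass 70% of its speed; a pose out of reach is approached as far as the arm can. A call with a gripper value outside its range is refused whole. "fingers" is the opening, from 0 (shut) to 1 (fully open), set as the call begins (left out, the last holds). The fingers move at their own pace and stop on an object; the grip force is fixed at half the most. Time passes only in rows, so rows that repeat a pose let the fingers close. It gives the time, the measured TCP pose, the force, the opening and the grip force at its end, in the units of the state.
- ctrl.get_obs(): the state, without advancing time (a new reading comes with each control period).
- ctrl.snapshot(name): name is "scene" or "top" or "wrist"; returns a dict with "img" (420x560x3 uint8, red, green, blue), "K" (3x3 intrinsics, pixels), "k1" (the pictures are not rectified: a ray, as slopes to the right and down, at radius r is drawn at 1 + k1 r^2 times it, then the intrinsics apply), "pose" (4x4, takes a point from camera to world coordinates). Camera axes: x right, y down, z forward; pixel columns grow to the right and rows downward; lengths in m; the calibration is good to about 2 mm. A picture is of the moment at which its call begins. There is no depth.
- ctrl.close_job(): hands the job in; it is judged then, once.
The state is a dict: "clock": time; "joint_pos": joint angles; "qvel": joint speeds; "tau": joint torques, N m; "tool_pos": TCP position; "orientation": TCP orientation; "force": force on the tool from outside, world axes, zero at the start; "moment": the same for the moment, N m; "opening": finger opening in m; "gripper_force": force on a finger pad.
Only numpy, scipy, OpenCV 4.12 (cv2) and the standard library are available. Lean on these libraries where they do the work, as an engineer would, in place of code of your own. Each camera call takes 0.05 s, during which the arm holds its last target. There are 200 camera calls.

### The job

Put the egg coddler together where its big pan stands: set the middle-sized pan flat down in the big one, then the smallest pan flat down in the middle one. Then take the sprung tongs, close them on the egg in the egg cup, lift it out and finish still holding it in the tongs, a few centimetres above the rim over the middle of the smallest pan: do not put it in or let go, the program ends while holding. Never touch the egg with the gripper itself or drop it, and leave the onion, lemon and salt shaker where they are.

Things in the scene. Friction and masses are not known exactly. Their poses are not given: they have to be found in the camera images.
- pan_large: largest pan, plain steel, open, round, 124 mm across the rim, 115 mm across the foot, 50 mm high, wall 3 mm, floor 4 mm thick; two small lugs facing each other (along its x axis) reach 74 mm from the centre, 33 to 39 mm above the foot. Weighs about 0.45 kg. Origin: centre of the underside, z up.
- pan_medium: middle-sized pan, plain steel, open, round, 92 mm across the rim, 86 mm across the foot, 62 mm high, wall 3 mm, floor 4 mm thick, about 0.1 kg, with a bar handle along its +x axis. Seated in the big pan its underside is 4 mm above the big pan's underside, its handle over the rim. It may swap places with the smallest pan. Origin: centre of the underside.
- pan_medium_grip (a point): where to take the middle pan's handle: 88 mm from the pan's centre along its +x, 56 mm above its underside. The bar is straight and level, 10 mm wide, 12 mm high, top flush with the rim, and ends 120 mm from the centre. Taken here from above (closing across the bar) the fingers stay outside the big pan when nesting; grip firmly, about 40 N
- pan_small: smallest pan, plain steel, open, round, 68 mm across the rim, 63 mm across the foot, 74 mm high, wall 3 mm, floor 4 mm thick, about 0.07 kg, with a bar handle along its +x axis. Seated in the middle pan its underside is 4 mm above that pan's underside; in the full nest its rim is 82 mm above the surface. Origin: centre of the underside.
- pan_small_grip (a point): where to take the smallest pan's handle: 88 mm from the pan's centre along its +x, 68 mm above its underside; the bar is as on the middle pan (10 x 12 mm, ends 120 mm from the centre), grip about 40 N
- egg: brown hen's egg standing upright in the white egg cup, round about its upright axis, 44 mm across and 56 mm high, 55 g. Origin: centre of the egg, 38 mm above the surface at the start. (The eggs in the pan of the dial scale are not part of the job.)
- egg_cup: low white ceramic egg cup, 50 mm across, 22 mm high, loose; the egg stands out of it from 22 mm up. Origin: centre of the underside.
- tongs: sprung steel tongs lying flat, the nearer pair, with black grip pads (a pair far at the back is fixed, not part of the job); 230 mm long, 0.1 kg. Origin: underside, midway between the pads, near the centre of mass; +x to the tips, z up. Hinge head (25 mm round, 24 mm high) at x = -100 mm. The arms open symmetrically along y; the pads, 26 mm high, reach from x = -22 to +22 mm
- tongs_grip (a point): where to take the tongs: midway between the pads, 22 mm above the underside, fingers closing along the tongs' y. Over the pads' outer faces: 57 mm open, 43 mm on the egg, 31 mm shut. The spring keeps the arms open up to about 5 N on each pad and presses back 8 N on the egg: held at 50 mm width the tongs can be carried with the tips still open; 25 N holds the egg firmly
- tongs_tip (a point): point where the egg's centre belongs between the tips: x = +100 mm, 13 mm above the tongs' underside. The hollow tips are 26 mm high and end at x = +118 mm; open, they leave about 63 mm between their ends and measure 84 mm over the outside
- tongs_left (a joint): hinge of the tongs' left arm (the right one mirrors it): 0 open, about 0.07 rad when the tips are on the egg, 0.13 rad fully closed
- onion: brown onion, 78 x 79 x 85 mm, a bystander; origin at the centre of its underside
- lemon: lemon, 72 x 57 x 58 mm, a bystander; origin at the centre of its underside
- salt_shaker: salt shaker, 44 mm across and 90 mm high, a bystander; origin at the centre of its underside
Mind the look-alikes: they are no part of the job. Leave any green or orange look-alike of the pan_medium alone.

How it is judged:
By the outcome, as a careful person would: the job done as asked, in the order asked, and still so for the second after the job is handed in, while the arm keeps its last pose, push and grip.
It also fails if it takes over 72 s, if anything falls off the work surface, if the arm or the gripper's body presses on something with over 40 N, if the wrist force passes 120 N, or if a joint passes its speed limit or range.

## Working session

There is one attempt and no reset: what is moved stays moved. The work goes in short steps, Python scripts to look and compute and a tool call to move; the robot and the scene stay as the last step left them, time stands still between calls to the robot, and variables do not carry over. Pictures are saved under pics/ and viewed, at most 10 in all, crops included, and the job is handed in when it is done.

Besides the shell and the picture viewer there is one more tool, called after "Request:" as name(argument=value, ...), one argument or row to a line, values as JSON. send_rows: Moves the arm, as the interface text tells. Its arguments: {"type":"object","properties":{"plan":{"type":"array","items":{"type":"array","items":{"type":"array","items":{"type":"number"}}}},"fingers":{"type":"number"}},"required":["plan"]}

```bash
mkdir -p pics; cat > h.py <<'E'
import numpy as np, cv2
from scipy.spatial.transform import Rotation as R
from plant import ctrl
def snap(n):
    s=ctrl.snapshot(n); s={k:(np.array(v) if not isinstance(v,(int,float)) else v) for k,v in s.items()}; return s
def ray(s,uv):
    K=s["K"];k=s["k1"]; d=np.array([(uv[0]-K[0,2])/K[0,0],(uv[1]-K[1,2])/K[1,1]]); p=d.copy()
    for _ in range(30): p=d/(1+k*(p@p))
    return s["pose"][:3,3], s["pose"][:3,:3]@np.array([p[0],p[1],1])
def on(s,uv,z):
    o,d=ray(s,uv); return o+d*(z-o[2])/d[2]
def proj(s,P):
    c=s["pose"][:3,:3].T@(np.asarray(P)-s["pose"][:3,3]); p=c[:2]/c[2]; p=p*(1+s["k1"]*(p@p))
    return s["K"][:2,:2]@p+s["K"][:2,2]
def save(s,f): cv2.imwrite("pics/"+f,cv2.cvtColor(s["img"],cv2.COLOR_RGB2BGR))
E
python3 - <<'E'
from h import *
import pickle
for n in("scene","top","wrist"):
    s=snap(n); pickle.dump(s,open(n+".pkl","wb")); print(n,s["K"].round(1).tolist(),s["k1"],s["pose"].round(3).tolist())
    save(s,n+"0.png")
print(ctrl.get_obs())
E
```

```text
scene [[512.9, 0.0, 278.3], [0.0, 512.9, 213.5], [0.0, 0.0, 1.0]] 0.025961988621619594 [[0.569, -0.457, 0.684, -0.608], [-0.823, -0.312, 0.475, -0.673], [-0.003, -0.833, -0.553, 1.03], [0.0, 0.0, 0.0, 1.0]]
top [[448.2, 0.0, 278.6], [0.0, 448.2, 205.3], [0.0, 0.0, 1.0]] -0.06392487761349558 [[0.024, -0.84, 0.542, -0.436], [-1.0, -0.029, -0.001, 0.163], [0.017, -0.542, -0.84, 1.618], [0.0, 0.0, 0.0, 1.0]]
wrist [[312.0, 0.0, 279.2], [0.0, 312.0, 212.8], [0.0, 0.0, 1.0]] -0.03823733990342942 [[-0.388, -0.892, -0.231, 0.324], [-0.922, 0.376, 0.095, 0.597], [0.002, 0.249, -0.968, 0.383], [0.0, 0.0, 0.0, 1.0]]
{'clock': 0.15, 'joint_pos': array([ 8.37130208e+01,  2.05827033e+01,  6.46107894e-01, -1.45373013e-02,
       -7.01344315e+01, -1.65089363e+01]), 'qvel': array([-0.06432951, -0.16146663,  0.14550977,  0.06248532, -0.00928254,
       -0.01555531]), 'tau': array([-1.78600993e-03, -5.83275390e+01,  2.93290311e+01,  7.00120345e+00,
        8.82681721e-03, -1.09576733e-04]), 'tool_pos': array([0.26139008, 0.62194544, 0.22583249]), 'orientation': array([ 1.79928017e+02, -7.08081338e-03, -2.28008595e+01]), 'force': array([-0.62075786, -0.34528013, -0.82834179]), 'moment': array([ 3.78816912e-03,  1.92084443e-02, -1.51860339e-05]), 'gripper_force': 0.0, 'opening': 0.08718711697784458}
```

View pics/top0.png

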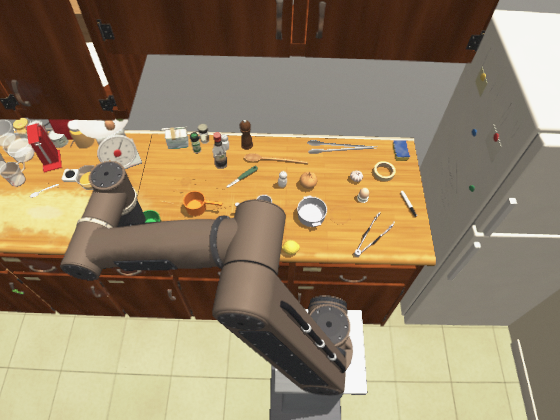

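View pics/scene0.png

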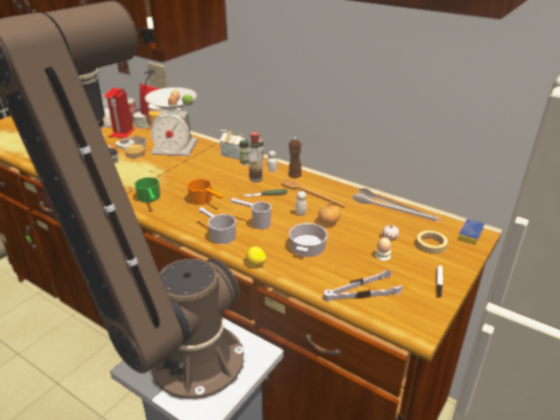

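The top view shows the big pan (312,211), egg (363,194), tongs with hinge (358,252), and lemon (291,247); the arm hides the two small pans. The scene view shows the middle pan (222,229), small pan (262,214), big pan (308,239), and tongs hinge (328,294).

```bash
python3 - <<'E'
from h import *
import pickle
s=pickle.load(open("scene.pkl","rb"));t=pickle.load(open("top.pkl","rb"))
for n,uv,z in [("big",(308,234),.05),("med rim",(222,222),.062),("med handle end",(202,210),.056),("small rim",(262,207),.074),("small hend",(233,201),.068),("egg",(384,246),.045),("hinge",(328,294),.02),("tipL",(388,275),.013),("tipR",(400,293),.013),("lemon",(256,256),.03),("onion",(330,214),.04),("salt",(301,203),.045),("orange",(200,190),.05)]: print(n,on(s,uv,z).round(3))
for n,uv,z in [("big",(312,209),.05),("egg",(363,193),.045),("hinge",(358,252),.02),("tipL",(378,213),.013),("tipR",(393,225),.013),("lemon",(291,247),.03),("onion",(308,180),.04)]: print("T",n,on(t,uv,z).round(3))
a=cv2.resize(s["img"][170:310,180:420],(0,0),fx=3.3,fy=3.3,interpolation=cv2.INTER_CUBIC)
cv2.imwrite("pics/c1.png",a[:,:,::-1])
E
```

```text
big [0.559 0.02  0.05 ]
med rim [0.441 0.284 0.062]
med handle end [0.465 0.394 0.056]
small rim [0.576 0.217 0.074]
small hend [0.557 0.33  0.068]
egg [ 0.646 -0.208  0.045]
hinge [ 0.377 -0.161  0.02 ]
tipL [ 0.56  -0.265  0.013]
tipR [ 0.506 -0.327  0.013]
lemon [0.391 0.107 0.03 ]
onion [0.715 0.027 0.04 ]
salt [0.712 0.145 0.045]
orange [0.57  0.498 0.05 ]
T big [0.562 0.022 0.05 ]
T egg [ 0.654 -0.198  0.045]
T hinge [ 0.384 -0.162  0.02 ]
T tipL [ 0.575 -0.262  0.013]
T tipR [ 0.518 -0.32   0.013]
T lemon [0.392 0.107 0.03 ]
T onion [0.717 0.036 0.04 ]
```

View pics/c1.png

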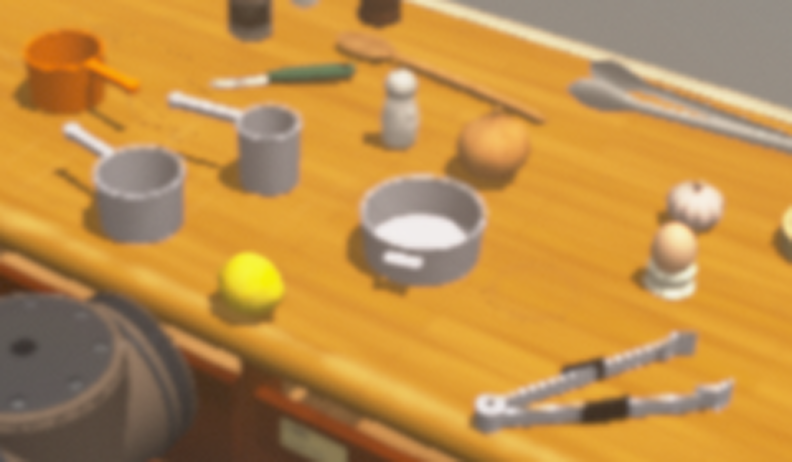

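The crop confirms both handles point to about +y (middle handle tip near crop (70,130), small near (175,98)), with garlic right behind the egg (695,205).

Request:
send_rows(
  plan=[
    [[2,1.2,-0.8,0,0,4],[5,3,-2,0,0,11],[9,5.5,-4,0,0,18],[13,8,-5,0,0,25],[17,10,-6,0,0,32],[21,12.5,-7,0,0,39],[25,15,-7.5,0,0,46],[28,16.5,-8,0,0,52]],
  ],
)

```text
clock: 0.82
tool_pos: [0.4413, 0.3789, 0.3036]
orientation: [-180.0, 0.0, -75.1]
force: [1.3, 1.4, -0.2]
opening: 0.0876
gripper_force: 0.0
```

```bash
cat >> h.py <<'E'
def delta(P,yaw):
    o=ctrl.get_obs(); M=R.from_euler("xyz",o["orientation"],degrees=True)
    T=R.from_euler("xyz",[180,0,yaw],degrees=True)
    sh=M.inv().apply(np.array(P)-o["tool_pos"])*100; rv=(M.inv()*T).as_rotvec(degrees=True)
    print("delta cm",sh.round(2),"rot",rv.round(1),"| at",o["tool_pos"].round(4),"ori",o["orientation"].round(1),"F",o["force"].round(1),"op",round(o["opening"],4),"gf",o["gripper_force"],"t",round(o["clock"],2))
E
python3 -c "
from h import *
delta([.5,.28,.33],-103)"
```

```text
delta cm [11.06 -3.14 -2.65] rot [-0.   0.  27.9] | at [0.4413 0.3789 0.3036] ori [-180.     0.   -75.1] F [ 1.3  1.4 -0.2] op 0.0876 gf 0.0 t 0.82
```

Request:
send_rows(
  plan=[
    [[2,-0.5,-0.5,0,0,5],[5,-1.2,-1,0,0,11],[8,-2,-1.6,0,0,17],[10,-2.8,-2.2,0,0,23],[11,-3.1,-2.7,0,0,28],[11,-3.1,-2.7,0,0,28],[11,-3.1,-2.7,0,0,28],[11,-3.1,-2.7,0,0,28]],
  ],
  fingers=0.5,
)

```text
clock: 1.48
tool_pos: [0.4991, 0.2829, 0.3295]
orientation: [180.0, -0.0, -102.7]
force: [-0.9, 0.3, 0.3]
opening: 0.0451
gripper_force: 0.0
```

```bash
python3 - <<'E'
from h import *
import pickle
s=snap("wrist"); pickle.dump(s,open("w1.pkl","wb")); save(s,"w1.png")
for P in [(.441,.284,.062),(.576,.217,.074),(.56,.02,.05)]: print(proj(s,P).round(0))
delta([.5,.28,.33],-103)
E
```

```text
[322. 173.]
[211. 147.]
[186. -13.]
delta cm [ 0.29 -0.17 -0.06] rot [ 0.  -0.   0.4] | at [0.499  0.2832 0.3294] ori [ 180.    -0.  -102.6] F [ 0.4  0.8 -0.7] op 0.0442 gf 0.0 t 1.53
```

View pics/w1.png

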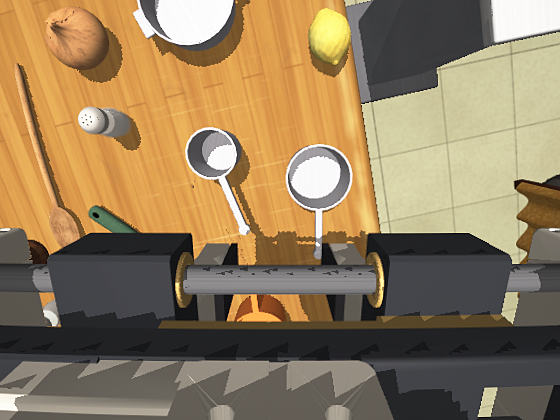

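The wrist view shows the middle pan at (319,177) with handle running down to (318,256), the small pan at (212,153) with handle to (244,230), the big pan partly at the top (187,10), the lemon (328,38).

```bash
cat >> h.py <<'E'
from scipy.optimize import least_squares
def pan(s,c0,rad,zr,maxS=50,roi=0.14,rbar=(0.06,0.112)):
    hsv=cv2.cvtColor(np.ascontiguousarray(s["img"]),cv2.COLOR_RGB2HSV)
    m=(hsv[...,1]<maxS).astype(np.uint8)
    c0=np.array(c0)
    cs,_=cv2.findContours(m,cv2.RETR_EXTERNAL,cv2.CHAIN_APPROX_NONE)
    pts=np.array([on(s,p,zr)[:2] for c in cs if len(c)>40 for p in c[:,0]])
    d=np.hypot(*(pts-c0).T); e=pts[abs(d-rad)<.025]
    for w in (.015,.006,.003):
        q=least_squares(lambda c:np.hypot(*(e-c).T)-rad,c0,loss="soft_l1",f_scale=.001).x
        c0=q; e=pts[abs(np.hypot(*(pts-q).T)-rad)<w]
    rr=least_squares(lambda c:np.hypot(*(e-c[:2]).T)-c[2],[*q,rad]).x
    ys,xs=np.nonzero(m); u0=proj(s,[*q,zr])
    k=np.hypot(xs-u0[0],ys-u0[1])<200
    H=np.array([on(s,p,zr)[:2] for p in zip(xs[k],ys[k])])-q
    r=np.hypot(*H.T); return q,rr,len(e),H[(r>rbar[0])&(r<rbar[1])]
def hang(H,a0):
    a=np.radians(a0)
    for w in (.03,.012,.009):
        n=np.array([-np.sin(a),np.cos(a)]); t=np.array([np.cos(a),np.sin(a)])
        k=(abs(H@n)<w)&(H@t>0); mv=H[k].mean(0); a=np.arctan2(mv[1],mv[0])
    return np.degrees(a),k.sum()
E
python3 - <<'E'
from h import *
import pickle
s=pickle.load(open("w1.pkl","rb"))
for n,c,rad,z,a in [("med",(.441,.284),.046,.062,77),("small",(.576,.217),.034,.074,99)]:
    q,rr,ne,H=pan(s,c,rad,z)
    a,k=hang(H,a); g=q+.088*np.array([np.cos(np.radians(a)),np.sin(np.radians(a))])
    print(n,q.round(4),rr.round(4),ne,"ang",round(a,1),k,"grip",g.round(4))
    print([proj(s,[*(q+x*np.array([np.cos(np.radians(a)),np.sin(np.radians(a))])),z]).round(0).tolist() for x in(0,.046,.12)])
E
```

```text
med [0.4467 0.2896] [0.4466 0.2894 0.0452] 186 ang 79.5 283 grip [0.4627 0.3761]
[[318.0, 178.0], [319.0, 211.0], [319.0, 260.0]]
small [0.5773 0.2254] [0.5774 0.2253 0.0341] 135 ang 97.9 300 grip [0.5651 0.3125]
[[212.0, 153.0], [226.0, 186.0], [246.0, 235.0]]
```

```bash
python3 -c "
from h import *
delta([.4627,.3761,.037],-100.5)"
```

```text
delta cm [-8.29  5.56 29.24] rot [ 0.  -0.  -2.1] | at [0.499  0.2832 0.3294] ori [ 180.    -0.  -102.6] F [ 0.4  0.8 -0.7] op 0.0442 gf 0.0 t 1.53
```

Request:
send_rows(
  plan=[
    [[-1,0.7,2,0,0,-1],[-3,2,6,0,0,-2],[-5,3.5,11,0,0,-2],[-7,4.8,16,0,0,-2],[-8,5.4,19,0,0,-2],[-8.3,5.6,20,0,0,-2],[-8.3,5.6,20,0,0,-2],[-8.3,5.6,20,0,0,-2]],
  ],
)

```text
clock: 2.2
tool_pos: [0.4619, 0.3761, 0.1281]
orientation: [179.9, -0.3, -100.6]
force: [0.3, 0.5, 2.0]
opening: 0.0436
gripper_force: 0.0
```

```bash
python3 -c "
from h import *
delta([.4627,.3761,.037],-100.5)
s=snap('wrist');save(s,'w2.png')
"
```

```text
delta cm [-0.06 -0.1   9.11] rot [ 0.1 -0.3 -0.1] | at [0.4619 0.3761 0.1281] ori [ 179.9   -0.3 -100.6] F [0.3 0.5 2. ] op 0.0436 gf 0.0 t 2.2
```

Request:
send_rows(
  plan=[
    [[0,-0.1,2,0,0,0],[0,-0.1,5,0,0,0],[0,-0.1,7.5,0,0,0],[0,-0.1,8.8,0,0,0],[0,-0.1,9.1,0,0,0],[0,-0.1,9.1,0,0,0],[0,-0.1,9.1,0,0,0]],
  ],
)

```text
clock: 2.83
tool_pos: [0.4654, 0.3768, 0.0412]
orientation: [-179.9, 0.2, -100.8]
force: [-1.2, 0.6, 0.0]
opening: 0.0437
gripper_force: 0.0
```

Request:
send_rows(
  plan=[
    [[0,0,0,0,0,0],[0,0,0,0,0,0],[0,0,0,0,0,0],[0,0,0,0,0,0],[0,0,0,0,0,0],[0,0,0,0,0,0],[0,0,0,0,0,0],[0,0,0,0,0,0]],
  ],
  fingers=0,
)

```text
clock: 3.5
tool_pos: [0.4643, 0.3758, 0.039]
orientation: [-180.0, -0.0, -100.8]
force: [0.2, -0.1, 0.9]
opening: 0.0095
gripper_force: 29.9
```

Request:
send_rows(
  plan=[
    [[0,0,-0.5,0,0,0],[0,0,-1.5,0,0,0],[0,0,-3.5,0,0,0],[0,0,-6,0,0,0],[0,0,-8.5,0,0,0],[0,0,-10,0,0,0],[0,0,-10.5,0,0,0],[0,0,-10.5,0,0,0]],
  ],
)

```text
clock: 4.17
tool_pos: [0.4647, 0.3765, 0.146]
orientation: [-179.9, 0.2, -100.8]
force: [0.7, 0.4, -1.3]
opening: 0.0093
gripper_force: 29.9
```

```bash
python3 - <<'E'
from h import *
import pickle
s=snap('wrist');save(s,'w3.png')
t=snap('top');save(t,'t3.png');pickle.dump(t,open('t3.pkl','wb'));pickle.dump(s,open('w3.pkl','wb'))
delta([.56,.1,.15],-120)
E
```

```text
delta cm [ 25.25 -14.61  -0.66] rot [ 0.  -0.  19.2] | at [0.4638 0.3754 0.1434] ori [ 180.    -0.  -100.8] F [-0.6 -0.9 -1.6] op 0.0096 gf 29.928081035614014 t 4.27
```

View pics/w3.png

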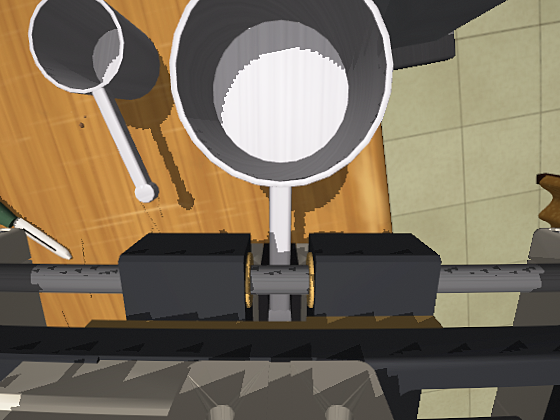

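The middle pan is held level, rim centred at about (282,85), handle straight between the fingers. Now the big pan's centre and the held pan's offset.

```bash
python3 - <<'E'
from h import *
import pickle
w1,w3,t3=[pickle.load(open(f+'.pkl','rb')) for f in('w1','w3','t3')]
s0=pickle.load(open('scene.pkl','rb'));t0=pickle.load(open('top.pkl','rb'))
for n,s in (('w1',w1),('t0',t0),('t3',t3),('sc',s0)):
  for S in (50,70):
    q,rr,ne,H=pan(s,(.56,.02),.062,.05,S); print(n,S,q.round(4),rr.round(4),ne)
o=ctrl.get_obs(); zr=o['tool_pos'][2]+.025
g=o['tool_pos'][:2]; y=np.radians(o['orientation'][2]+180)
for S in (50,70):
  q,rr,ne,H=pan(w3,g-.088*np.array([np.cos(y),np.sin(y)]),.046,zr,S)
  v=g-q; print(zr,q.round(4),rr.round(4),ne,'dist',np.hypot(*v).round(4),'ang',np.degrees(np.arctan2(v[1],v[0])).round(1))
E
```

```text
w1 50 [0.5618 0.0321] [0.5619 0.0323 0.0621] 93
w1 70 [0.5619 0.0325] [0.5622 0.033  0.0621] 92
t0 50 [0.559  0.0236] [0.5595 0.0238 0.0615] 41
t0 70 [0.56   0.0237] [0.5609 0.0236 0.0614] 41
t3 50 [0.5448 0.0269] [0.5453 0.0272 0.063 ] 22
t3 70 [0.56 0.02] [0.56  0.02  0.062] 0
sc 50 [0.5525 0.015 ] [0.553  0.015  0.0615] 46
sc 70 [0.555  0.0192] [0.5554 0.0197 0.0616] 42
0.16838227495193842 [0.448  0.2898] [0.448  0.2902 0.0451] 420 dist 0.087 ang 79.5
0.16838227495193842 [0.4496 0.2962] [0.4494 0.295  0.0456] 178 dist 0.0805 ang 79.8
```

```bash
python3 - <<'E'
from h import *
delta([.43,.12,.2],-101)
E
```

```text
delta cm [25.73 -1.47 -5.65] rot [ 0.  -0.   0.2] | at [0.4638 0.3754 0.1434] ori [ 180.    -0.  -100.8] F [-0.6 -0.9 -1.6] op 0.0096 gf 29.928081035614014 t 4.27
```

Request:
send_rows(
  plan=[
    [[1,0,-2,0,0,0],[4,-0.2,-4,0,0,0],[8,-0.5,-5.5,0,0,0],[12,-0.7,-5.7,0,0,0],[16,-0.9,-5.7,0,0,0],[20,-1.2,-5.7,0,0,0],[23.5,-1.4,-5.7,0,0,0],[25.5,-1.5,-5.7,0,0,0]],
  ],
)

```text
clock: 4.93
tool_pos: [0.4292, 0.119, 0.1996]
orientation: [179.9, -0.1, -100.9]
force: [-0.1, -0.2, -1.3]
opening: 0.0099
gripper_force: 29.9
```

Request:
send_rows(
  plan=[
    [[0,0,0,0,0,0],[0,0,0,0,0,0],[0,0,0,0,0,0],[0,0,0,0,0,0]],
  ],
)

```text
clock: 5.27
tool_pos: [0.4313, 0.123, 0.2004]
orientation: [180.0, -0.0, -100.8]
force: [-0.6, 0.0, -0.9]
opening: 0.0099
gripper_force: 29.9
```

```bash
python3 - <<'E'
from h import *
import pickle
s=snap('wrist');save(s,'w4.png');pickle.dump(s,open('w4.pkl','wb'))
for S in (40,50,60,70):
    q,rr,ne,H=pan(s,(.56,.025),.062,.05,S); print(S,q.round(4),rr.round(4),ne)
print(proj(s,[*q,.05]))
delta([q[0]+.087*.5,q[1]+.087*.866,.2],-120)
E
```

```text
40 [0.5624 0.0253] [0.5625 0.0249 0.0612] 271
50 [0.5624 0.0253] [0.5626 0.0249 0.0613] 265
60 [0.5625 0.0252] [0.5626 0.0249 0.0613] 265
70 [0.5626 0.0252] [0.5626 0.0249 0.0614] 265
[126.94680085 126.92246403]
delta cm [ -1.03 -17.59   0.03] rot [ 0.  -0.1 19.3] | at [0.4313 0.1232 0.2005] ori [ 180.    -0.  -100.7] F [-0.2 -0.8 -1.3] op 0.0098 gf 29.928290247917175 t 5.32
```

View pics/w4.png

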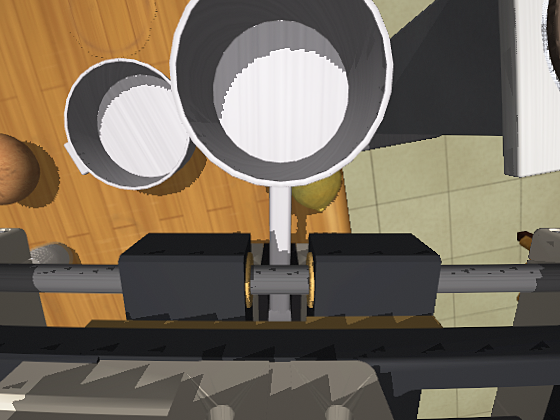

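The big pan's rim is clear at (127,125), a lug at (76,158); the held pan doesn't hide it. Fit radius 61.3 mm agrees with 62.

```bash
python3 - <<'E'
from h import *
delta([.5923,.1068,.14],-110)
E
```

```text
delta cm [ -1.4  -16.13   6.03] rot [ 0.  -0.   9.3] | at [0.4313 0.1232 0.2005] ori [ 180.    -0.  -100.7] F [-0.2 -0.8 -1.3] op 0.0098 gf 29.928290247917175 t 5.32
```

Request:
send_rows(
  plan=[
    [[0,-1,0,0,0,1],[-0.3,-4,0.5,0,0,3],[-0.7,-8,2,0,0,5],[-1,-12,4,0,0,7],[-1.3,-15,5.5,0,0,9],[-1.4,-16.1,6,0,0,9.3],[-1.4,-16.1,6,0,0,9.3],[-1.4,-16.1,6,0,0,9.3]],
  ],
)

```text
clock: 5.98
tool_pos: [0.5921, 0.106, 0.1394]
orientation: [179.9, -0.1, -110.1]
force: [0.1, 0.3, -0.9]
opening: 0.0101
gripper_force: 29.9
```

Request:
send_rows(
  plan=[
    [[0,0,0,0,0,0],[0,0,0,0,0,0],[0,0,0,0,0,0],[0,0,0,0,0,0]],
  ],
)

```text
clock: 6.32
tool_pos: [0.5918, 0.1066, 0.1422]
orientation: [-179.9, 0.1, -110.0]
force: [1.0, -0.1, -1.0]
opening: 0.0096
gripper_force: 29.9
```

```bash
python3 - <<'E'
from h import *
delta([.5923,.1068,.043],-110)
E
```

```text
delta cm [-0.02 -0.03  9.92] rot [-0.1  0.1 -0. ] | at [0.5918 0.1066 0.1422] ori [-1.799e+02  1.000e-01 -1.100e+02] F [ 1.  -0.1 -1. ] op 0.0096 gf 29.928257167339325 t 6.32
```

Request:
send_rows(
  plan=[
    [[0,0,2,0,0,0],[0,0,5,0,0,0],[0,0,7.5,0,0,0],[0,0,8.7,0,0,0],[0,0,9.1,0,0,0],[0,0,9.4,0,0,0],[0,0,9.4,0,0,0],[0,0,9.4,0,0,0]],
  ],
)

```text
clock: 6.98
tool_pos: [0.5928, 0.1065, 0.0483]
orientation: [-179.9, 0.1, -110.1]
force: [0.4, 0.0, -1.4]
opening: 0.0095
gripper_force: 29.9
```

Request:
send_rows(
  plan=[
    [[0,0,0.1,0,0,0],[0,0,0.2,0,0,0],[0,0,0.3,0,0,0],[0,0,0.3,0,0,0]],
  ],
)

```text
clock: 7.32
tool_pos: [0.5921, 0.1062, 0.0442]
orientation: [-180.0, 0.0, -110.1]
force: [0.0, 0.1, -1.9]
opening: 0.0097
gripper_force: 29.9
```

```bash
python3 - <<'E'
from h import *
for _ in range(1): delta([.5923,.1068,.043],-110)
E
```

```text
delta cm [-0.07  0.    0.12] rot [-0.   0.  -0.1] | at [0.5921 0.1062 0.0442] ori [-180.     0.  -110.1] F [ 0.   0.1 -1.9] op 0.0097 gf 29.92806226015091 t 7.32
```

Request:
send_rows(
  plan=[
    [[0,0,0.1,0,0,0],[0,0,0.15,0,0,0],[0,0,0.15,0,0,0],[0,0,0.15,0,0,0]],
  ],
)

```text
clock: 7.65
tool_pos: [0.5924, 0.1064, 0.0429]
orientation: [-180.0, 0.0, -110.1]
force: [-1.3, 1.5, 4.3]
opening: 0.0096
gripper_force: 29.9
```

Request:
send_rows(
  plan=[
    [[0,0,0.05,0,0,0],[0,0,0.1,0,0,0],[0,0,0.1,0,0,0],[0,0,0.1,0,0,0]],
  ],
)

```text
clock: 7.98
tool_pos: [0.5928, 0.1068, 0.0424]
orientation: [-179.9, 0.1, -110.1]
force: [-2.2, 2.4, 7.8]
opening: 0.0097
gripper_force: 29.9
```

Request:
send_rows(
  plan=[
    [[0,0,0,0,0,0],[0,0,0,0,0,0],[0,0,0,0,0,0],[0,0,0,0,0,0],[0,0,0,0,0,0]],
  ],
  fingers=0.45,
)

```text
clock: 8.4
tool_pos: [0.5918, 0.1059, 0.0412]
orientation: [180.0, -0.0, -110.1]
force: [-0.1, -0.7, -0.9]
opening: 0.0365
gripper_force: 0.0
```

Request:
send_rows(
  plan=[
    [[0,0,-1,0,0,0],[0,0,-3,0,0,0],[0,0,-6.5,0,0,0],[0,0,-10,0,0,0],[0,0,-13,0,0,0],[0,0,-16,0,0,0],[0,0,-18,0,0,0],[0,0,-18,0,0,0]],
  ],
)

```text
clock: 9.07
tool_pos: [0.5943, 0.1066, 0.2279]
orientation: [-179.6, 0.3, -110.1]
force: [0.7, -0.3, 0.4]
opening: 0.0397
gripper_force: 0.0
```

```bash
python3 - <<'E'
from h import *
import pickle
s=snap('wrist');save(s,'w5.png');pickle.dump(s,open('w5.pkl','wb'))
for S in (40,60):
    q,rr,ne,H=pan(s,(.5625,.025),.046,.066,S); print('med',S,q.round(4),rr.round(4),ne,hang(H,70))
    q,rr,ne,H=pan(s,(.5625,.025),.062,.05,S); print('big',S,q.round(4),rr.round(4),ne)
delta([.5651,.3125,.149],-82.1)
E
```

```text
med 40 [0.565  0.0226] [0.565  0.0226 0.046 ] 0 (np.float64(71.307639422226), np.int64(484))
big 40 [0.5641 0.0251] [0.564  0.0249 0.0611] 300
med 60 [0.5653 0.0226] [0.5653 0.0226 0.046 ] 0 (np.float64(71.54172025589239), np.int64(499))
big 60 [0.5641 0.025 ] [0.564  0.0249 0.0612] 298
delta cm [-18.35   9.75   7.64] rot [ -0.3   0.2 -28. ] | at [0.5933 0.1065 0.2251] ori [-179.8    0.2 -110.1] F [-0.2  0.7 -0.9] op 0.0394 gf 0.0 t 9.12
```

View pics/w5.png

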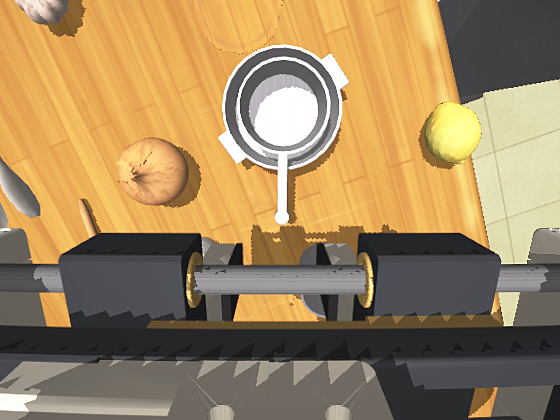

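The middle pan sits in the big one, flat, its rim spanning about 237–329 by 56–148, handle running down.

```bash
python3 - <<'E'
from h import *
import pickle
s=pickle.load(open('w5.pkl','rb'))
g=cv2.cvtColor(np.ascontiguousarray(s['img']),cv2.COLOR_RGB2GRAY)
m=cv2.inRange(g,190,255)   # bright rims
ys,xs=np.nonzero(m); P=np.array([on(s,p,.066)[:2] for p in zip(xs,ys)]); q=np.array([.5625,.025])
for w in (.006,.004,.003,.003):
    d=np.hypot(*(P-q).T); e=P[abs(d-.0445)<w]
    r=least_squares(lambda c:np.hypot(*(e-c[:2]).T)-c[2],[*q,.0445],loss='soft_l1',f_scale=.001).x; q=r[:2]
print(r.round(4),len(e),proj(s,[*q,.066]))
E
```

```text
[0.5626 0.0239 0.0443] 1094 [282.67097408 107.02678697]
```

Request:
send_rows(
  plan=[
    [[-1,0.5,0,0,0,-3],[-4,2,1,0,0,-8],[-8,4,2,0,0,-14],[-12,6,4,0,0,-20],[-16,8.5,6,0,0,-25],[-18,9.5,7.3,0,0,-28],[-18.3,9.7,7.6,0,0,-28],[-18.3,9.7,7.6,0,0,-28]],
  ],
)

```text
clock: 9.78
tool_pos: [0.5617, 0.3128, 0.1422]
orientation: [179.7, -0.2, -81.9]
force: [0.4, -0.0, -0.6]
opening: 0.0398
gripper_force: 0.0
```

Request:
send_rows(
  plan=[
    [[0,0,0,0,0,0],[0,0,0,0,0,0],[0,0,0,0,0,0],[0,0,0,0,0,0]],
  ],
)

```text
clock: 10.12
tool_pos: [0.5644, 0.3104, 0.1464]
orientation: [-179.9, 0.0, -82.2]
force: [-0.1, 0.5, 0.2]
opening: 0.0395
gripper_force: 0.0
```

```bash
python3 - <<'E'
from h import *
import pickle
s=snap('wrist');save(s,'w6.png');pickle.dump(s,open('w6.pkl','wb'))
delta([.5651,.3125,.049],-82.1)
E
```

```text
delta cm [-0.19 -0.1   9.73] rot [-0.1  0.  -0.1] | at [0.5643 0.3104 0.1463] ori [-179.9    0.   -82.2] F [-0.1 -0.4  1. ] op 0.0399 gf 0.0 t 10.17
```

Request:
send_rows(
  plan=[
    [[-0.1,-0.1,2,0,0,0],[-0.2,-0.1,5,0,0,0],[-0.2,-0.1,8,0,0,0],[-0.2,-0.1,9.4,0,0,0],[-0.2,-0.1,9.7,0,0,0],[-0.2,-0.1,9.7,0,0,0],[-0.2,-0.1,9.7,0,0,0]],
  ],
)

```text
clock: 10.75
tool_pos: [0.5654, 0.3136, 0.0498]
orientation: [-179.9, 0.0, -82.1]
force: [0.5, 0.7, 0.8]
opening: 0.0392
gripper_force: 0.0
```

Request:
send_rows(
  plan=[
    [[0,0,0,0,0,0],[0,0,0,0,0,0],[0,0,0,0,0,0],[0,0,0,0,0,0],[0,0,0,0,0,0],[0,0,0,0,0,0],[0,0,0,0,0,0]],
  ],
  fingers=0,
)

```text
clock: 11.33
tool_pos: [0.5646, 0.3137, 0.0488]
orientation: [-180.0, 0.0, -82.1]
force: [-0.5, 0.6, 2.5]
opening: 0.0094
gripper_force: 30.0
```

Request:
send_rows(
  plan=[
    [[0,0,-0.5,0,0,0],[0,0,-2,0,0,0],[0,0,-4.5,0,0,0],[0,0,-7.5,0,0,0],[0,0,-10.5,0,0,0],[0,0,-12.5,0,0,0],[0,0,-13,0,0,0],[0,0,-13,0,0,0]],
  ],
)

```text
clock: 12.0
tool_pos: [0.5652, 0.314, 0.1808]
orientation: [-179.8, 0.1, -82.1]
force: [0.6, 0.7, -1.4]
opening: 0.0097
gripper_force: 30.0
```

```bash
python3 - <<'E'
from h import *
import pickle
s=snap('wrist');save(s,'w7.png')
o=ctrl.get_obs(); zr=o['tool_pos'][2]+.025
g=o['tool_pos'][:2]; y=np.radians(o['orientation'][2]+180)
for S in (40,55):
  q,rr,ne,H=pan(s,g-.088*np.array([np.cos(y),np.sin(y)]),.034,zr,S)
  v=g-q; d=np.hypot(*v);print(zr,q.round(4),rr.round(4),ne,'dist',d.round(4),'ang',np.degrees(np.arctan2(v[1],v[0])).round(1))
a=np.radians(125);delta([.5626+.0875*np.cos(a),.0245+.0875*np.sin(a),.17],-55)
E
```

```text
0.20390793626436574 [0.5787 0.2271] [0.5788 0.2264 0.0333] 419 dist 0.0876 ang 99.4
0.20390793626436574 [0.5787 0.2271] [0.5788 0.2264 0.0333] 418 dist 0.0875 ang 99.4
delta cm [20.81  8.14  0.87] rot [ -0.    0.  -27.1] | at [0.5644 0.3135 0.1789] ori [-1.80e+02  1.00e-01 -8.21e+01] F [ 0.3 -0.1 -1. ] op 0.0098 gf 29.98060315847397 t 12.05
```

```bash
python3 - <<'E'
from h import *
delta([.5106,.0948,.17],-55)
E
```

```text
delta cm [20.92  8.34  0.87] rot [ -0.    0.  -27.1] | at [0.5644 0.3135 0.1789] ori [-1.80e+02  1.00e-01 -8.21e+01] F [ 0.3 -0.1 -1. ] op 0.0098 gf 29.98060315847397 t 12.05
```

Request:
send_rows(
  plan=[
    [[1,0.4,0,0,0,-2],[4,1.6,0,0,0,-6],[8,3.2,0.2,0,0,-11],[12,4.8,0.4,0,0,-16],[16,6.4,0.6,0,0,-21],[19,7.6,0.8,0,0,-25],[20.5,8.2,0.9,0,0,-27],[20.9,8.3,0.9,0,0,-27]],
  ],
)

```text
clock: 12.72
tool_pos: [0.5087, 0.0918, 0.1678]
orientation: [179.8, 0.0, -55.1]
force: [-0.2, 0.0, -0.4]
opening: 0.0097
gripper_force: 30.0
```

Request:
send_rows(
  plan=[
    [[0,0,0,0,0,0],[0,0,0,0,0,0],[0,0,0,0,0,0],[0,0,0,0,0,0],[0,0,0,0,0,0]],
  ],
)

```text
clock: 13.13
tool_pos: [0.5112, 0.0959, 0.1692]
orientation: [180.0, 0.0, -55.0]
force: [-0.1, 0.2, -0.7]
opening: 0.0098
gripper_force: 30.0
```

```bash
python3 - <<'E'
from h import *
delta([.5106,.0948,.058],-55)
s=snap('wrist');save(s,'w8.png')
o=ctrl.get_obs(); zr=o['tool_pos'][2]+.025
g=o['tool_pos'][:2]
q,rr,ne,H=pan(s,(.5626,.0245),.034,zr,45);print(q,rr,ne)
E
```

```text
delta cm [ 0.05  0.11 11.12] rot [ 0.  0. -0.] | at [0.5112 0.0959 0.1692] ori [180.   0. -55.] F [-0.1  0.2 -0.7] op 0.0098 gf 29.980590641498566 t 13.13
[0.56000293 0.0285528 ] [0.5598077  0.02843705 0.03422265] 455
```

View pics/w8.png

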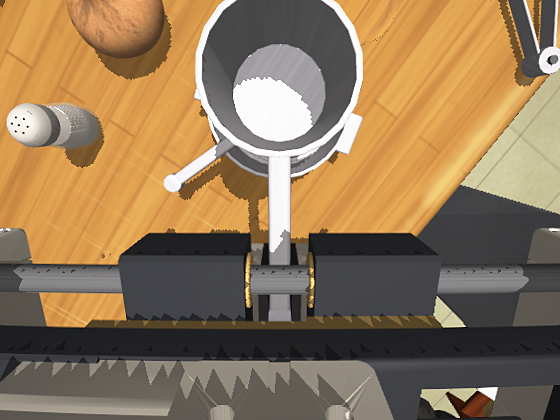

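The small pan hangs level over the nest, its rim about (279,75), the middle handle clear to the left at (175,183). Lowering.

Request:
send_rows(
  plan=[
    [[0,0.1,2,0,0,0],[0,0.1,5,0,0,0],[0,0.1,8,0,0,0],[0,0.1,9.8,0,0,0],[0,0.1,10.5,0,0,0],[0,0.1,10.8,0,0,0],[0,0.1,10.8,0,0,0],[0,0.1,10.8,0,0,0]],
  ],
)

```text
clock: 13.85
tool_pos: [0.5111, 0.095, 0.0626]
orientation: [-179.9, -0.0, -55.1]
force: [0.2, 0.0, -0.2]
opening: 0.0098
gripper_force: 30.0
```

Request:
send_rows(
  plan=[
    [[0,0,0.1,0,0,0],[0,0,0.2,0,0,0],[0,0,0.3,0,0,0],[0,0,0.3,0,0,0]],
  ],
)

```text
clock: 14.18
tool_pos: [0.5104, 0.0945, 0.0588]
orientation: [-180.0, -0.0, -55.1]
force: [0.2, -1.2, -0.6]
opening: 0.01
gripper_force: 30.0
```

Request:
send_rows(
  plan=[
    [[0,0,0.1,0,0,0],[0,0,0.2,0,0,0],[0,0,0.2,0,0,0],[0,0,0.2,0,0,0]],
  ],
)

```text
clock: 14.52
tool_pos: [0.5105, 0.0945, 0.0567]
orientation: [-180.0, -0.0, -55.1]
force: [-1.1, 0.7, 1.7]
opening: 0.0096
gripper_force: 30.0
```

Request:
send_rows(
  plan=[
    [[0,0,0.1,0,0,0],[0,0,0.1,0,0,0],[0,0,0.1,0,0,0],[0,0,0.1,0,0,0]],
  ],
)

```text
clock: 14.85
tool_pos: [0.5106, 0.0948, 0.0561]
orientation: [-179.9, -0.0, -55.1]
force: [-2.6, 2.1, 6.6]
opening: 0.0095
gripper_force: 30.0
```

Request:
send_rows(
  plan=[
    [[0,0,0,0,0,0],[0,0,0,0,0,0],[0,0,0,0,0,0],[0,0,0,0,0,0],[0,0,0,0,0,0]],
  ],
  fingers=0.35,
)

```text
clock: 15.27
tool_pos: [0.5101, 0.0943, 0.0553]
orientation: [180.0, 0.0, -55.1]
force: [-0.2, 0.3, -0.5]
opening: 0.03
gripper_force: 0.0
```

Request:
send_rows(
  plan=[
    [[0,0,-1,0,0,0],[0,0,-3,0,0,0],[0,0,-6.5,0,0,0],[0,0,-10,0,0,0],[0,0,-13,0,0,0],[0,0,-16,0,0,0],[0,0,-18,0,0,0],[0,0,-18,0,0,0]],
  ],
)

```text
clock: 15.93
tool_pos: [0.5124, 0.0951, 0.2414]
orientation: [-179.5, -0.1, -55.1]
force: [1.8, -0.9, 0.9]
opening: 0.0307
gripper_force: 0.0
```

```bash
python3 - <<'E'
from h import *
import pickle
s=snap('wrist');save(s,'w9.png');pickle.dump(s,open('w9.pkl','wb'))
g=cv2.cvtColor(np.ascontiguousarray(s['img']),cv2.COLOR_RGB2GRAY)
ys,xs=np.nonzero(g>190)
for z,R0 in((.082,.0325),(.066,.0445),(.05,.0605)):
    P=np.array([on(s,p,z)[:2] for p in zip(xs,ys)]); q=np.array([.5625,.0245])
    for w in (.005,.004,.003,.003):
        e=P[abs(np.hypot(*(P-q).T)-R0)<w]
        q=least_squares(lambda c:np.hypot(*(e-c).T)-R0,q,loss='soft_l1',f_scale=.001).x
    print(z,q.round(4),len(e),proj(s,[*q,z]).round(0))
delta([.45,-.1,.27],-39)
E
```

```text
0.082 [0.5637 0.0214] 821 [282. 108.]
0.066 [0.5621 0.0241] 1079 [282. 113.]
0.05 [0.5639 0.0244] 1405 [281. 113.]
delta cm [12.47 16.17 -3.2 ] rot [ -0.3  -0.1 -16.1] | at [0.5114 0.0949 0.2389] ori [-179.7   -0.   -55.1] F [ 0.1  0.8 -1.7] op 0.0308 gf 0.0 t 15.98
```

```bash
python3 - <<'E'
from h import *
delta([.46,-.15,.33],-39)
E
```

```text
delta cm [17.15 18.18 -9.2 ] rot [ -0.3  -0.1 -16.1] | at [0.5114 0.0949 0.2389] ori [-179.7   -0.   -55.1] F [ 0.1  0.8 -1.7] op 0.0308 gf 0.0 t 15.98
```

Request:
send_rows(
  plan=[
    [[1,1,-1,0,0,-2],[4,4,-3,0,0,-5],[7,7,-5,0,0,-8],[10,10.5,-7,0,0,-11],[13,14,-8,0,0,-14],[16,17,-9,0,0,-16],[17,18,-9.2,0,0,-16],[17,18.1,-9.2,0,0,-16]],
  ],
  fingers=0.9,
)

```text
clock: 16.65
tool_pos: [0.4576, -0.1535, 0.329]
orientation: [180.0, -0.1, -39.3]
force: [0.1, 0.7, 0.6]
opening: 0.0768
gripper_force: 0.0
```

Request:
send_rows(
  plan=[
    [[0,0,0,0,0,0],[0,0,0,0,0,0],[0,0,0,0,0,0],[0,0,0,0,0,0],[0,0,0,0,0,0]],
  ],
)

```text
clock: 17.07
tool_pos: [0.4593, -0.1475, 0.3271]
orientation: [180.0, 0.0, -39.0]
force: [0.2, -0.9, 0.5]
opening: 0.079
gripper_force: 0.0
```

```bash
python3 - <<'E'
from h import *
import pickle
s=snap('wrist');save(s,'w10.png');pickle.dump(s,open('w10.pkl','wb'))
delta([.46,-.15,.33],-39)
E
```

```text
delta cm [ 0.2   0.14 -0.28] rot [0. 0. 0.] | at [ 0.4593 -0.1476  0.3272] ori [180.   0. -39.] F [-0.9  0.4  0. ] op 0.0789 gf 0.0 t 17.12
```

View pics/w10.png

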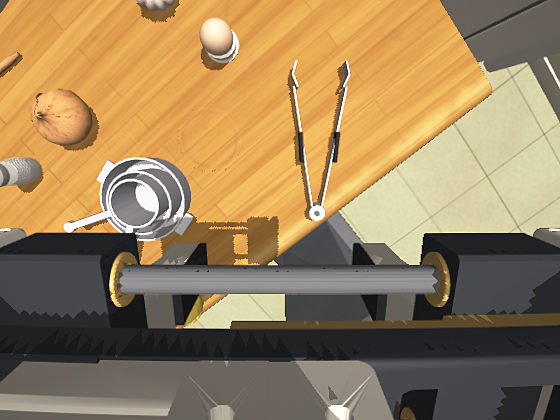

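The wrist view shows the tongs: hinge (316,213), pads (300,148)/(336,147), tips (294,65)/(347,65); the egg at (217,38) with garlic at (157,3), and the finished nest at (146,197).

```bash
python3 - <<'E'
from h import *
import pickle
s=pickle.load(open('w10.pkl','rb'))
hsv=cv2.cvtColor(np.ascontiguousarray(s['img']),cv2.COLOR_RGB2HSV)
m=cv2.inRange(hsv,(0,0,0),(180,255,70)); m[:125]=0;m[175:]=0;m[:,:285]=0;m[:,355:]=0
n,l,st,c=cv2.connectedComponentsWithStats(m)
pads=[]
for i in range(1,n):
    if st[i,4]>30: p=on(s,c[i],.026); pads.append(p); print('pad',c[i].round(1),st[i],p.round(4))
h=on(s,(316.5,213),.024); t1=on(s,(294,64),.026);t2=on(s,(347,64),.026)
print('hinge',h.round(4),'tips',t1.round(4),t2.round(4),np.linalg.norm(t1-t2))
mid=(pads[0]+pads[1])/2
print('mid',mid.round(4),'padsep',np.linalg.norm(pads[0]-pads[1]),'d hinge',np.linalg.norm(mid-h))
for a,b in((h,mid),(h,(t1+t2)/2)):
    v=b-a; print('heading',np.degrees(np.arctan2(v[1],v[0])),np.linalg.norm(v))
print('garlic',on(s,(157,3),.02).round(3))
# egg: brown low-sat silhouette
roi=hsv[10:75,190:250]; 
e=cv2.inRange(hsv,(4,50,120),(18,140,255)); e[75:]=0; e[:,:195]=0;e[:,245:]=0;e[:15]=0
ys,xs=np.nonzero(e); print('egg',xs.mean(),ys.mean(),len(xs),on(s,(xs.mean(),ys.mean()),.038).round(4))
w=cv2.inRange(hsv,(0,0,150),(180,45,255)); w[75:]=0; w[:,:195]=0;w[:,245:]=0;w[:15]=0
ys,xs=np.nonzero(w); print('cup',xs.mean(),ys.mean(),xs.min(),xs.max(),ys.min(),ys.max(),len(xs))
E
```

```text
pad [335.7 145.2] [333 131   7  31 124] [ 0.4473 -0.2404  0.026 ]
pad [300.3 147.1] [298 132   6  31 120] [ 0.4773 -0.199   0.026 ]
hinge [ 0.3841 -0.1576  0.024 ] tips [ 0.5703 -0.2612  0.026 ] [ 0.525  -0.3176  0.026 ] 0.07226018576081392
mid [ 0.4623 -0.2197  0.026 ] padsep 0.05107841160658459 d hinge 0.09995117229437307
heading -38.464021170814256 0.09995117229437307
heading -38.87001919648754 0.21011859294080112
garlic [ 0.747 -0.168  0.02 ]
egg 217.27304964539007 40.297872340425535 564 [ 0.6548 -0.1997  0.038 ]
cup 221.9064039408867 40.960591133004925 207 238 21 62 406
```

```bash
python3 - <<'E'
from h import *
delta([.4623,-.2197,.10],-38.7)
E
```

```text
delta cm [ 4.78  5.4  22.72] rot [ 0.   0.  -0.3] | at [ 0.4593 -0.1476  0.3272] ori [180.   0. -39.] F [-0.9  0.4  0. ] op 0.0789 gf 0.0 t 17.12
```

Request:
send_rows(
  plan=[
    [[1,1,2,0,0,0],[2,2,6,0,0,0],[3,3,10,0,0,0],[4,4,14,0,0,0],[4.6,5,18,0,0,-0.3],[4.8,5.4,21,0,0,-0.3],[4.8,5.4,22.7,0,0,-0.3],[4.8,5.4,22.7,0,0,-0.3]],
  ],
)

```text
clock: 17.78
tool_pos: [0.4595, -0.22, 0.0963]
orientation: [179.8, 0.4, -38.8]
force: [-0.6, 0.2, -0.2]
opening: 0.0787
gripper_force: 0.0
```

Request:
send_rows(
  plan=[
    [[0,0,0,0,0,0],[0,0,0,0,0,0],[0,0,0,0,0,0],[0,0,0,0,0,0],[0,0,0,0,0,0],[0,0,0,0,0,0]],
  ],
)

```text
clock: 18.28
tool_pos: [0.4628, -0.2207, 0.1014]
orientation: [-179.9, -0.1, -38.8]
force: [0.1, -0.2, 0.1]
opening: 0.079
gripper_force: 0.0
```

```bash
python3 - <<'E'
from h import *
delta([.4623,-.2197,.007],-38.7)
s=snap('wrist');save(s,'w11.png')
hsv=cv2.cvtColor(np.ascontiguousarray(s['img']),cv2.COLOR_RGB2HSV)
# steel tip ends: low sat in upper image
m=cv2.inRange(hsv,(0,0,0),(180,60,255)); m[140:]=0; m[:,:180]=0; m[:,400:]=0
n,l,st,c=cv2.connectedComponentsWithStats(m)
for i in range(1,n):
    if st[i,4]>60: print(st[i],c[i].round(0))
o=ctrl.get_obs()
for y in(-1,1): print(proj(s,[.4623+.075*.78+y*.034*.625,-.2197-.075*.625+y*.034*.78,.026]).round(0))
E
```

```text
delta cm [-0.11 -0.03  9.44] rot [-0.1 -0.1 -0.1] | at [ 0.4628 -0.2207  0.1014] ori [-1.799e+02 -1.000e-01 -3.880e+01] F [ 0.1 -0.2  0.1] op 0.079 gf 0.0 t 18.28
[227  63  17  77 584] [235. 100.]
[323  63  18  77 637] [332.  99.]
[328. 123.]
[234. 123.]
```

Request:
send_rows(
  plan=[
    [[0,0,2,0,0,0],[-0.1,0,5,0,0,0],[-0.1,0,7.5,0,0,0],[-0.1,0,8.7,0,0,0],[-0.1,0,9.2,0,0,0],[-0.1,0,9.2,0,0,0],[-0.1,0,9.2,0,0,0],[-0.1,0,9.2,0,0,0]],
  ],
)

```text
clock: 19.0
tool_pos: [0.4625, -0.2203, 0.0096]
orientation: [-179.9, -0.1, -38.8]
force: [0.4, -0.6, -0.2]
opening: 0.0787
gripper_force: 0.0
```

Request:
send_rows(
  plan=[
    [[0,0,0,0,0,0],[0,0,0,0,0,0],[0,0,0,0,0,0],[0,0,0,0,0,0]],
  ],
)

```text
clock: 19.33
tool_pos: [0.4618, -0.2201, 0.009]
orientation: [-180.0, -0.0, -38.8]
force: [-0.5, -0.5, -0.2]
opening: 0.0787
gripper_force: 0.0
```

Request:
send_rows(
  plan=[
    [[0,0,0.2,0,0,0],[0,0,0.35,0,0,0],[0,0,0.35,0,0,0],[0,0,0.35,0,0,0]],
  ],
)

```text
clock: 19.67
tool_pos: [0.4613, -0.2201, 0.0048]
orientation: [180.0, 0.0, -38.8]
force: [-0.0, 0.2, -0.5]
opening: 0.0788
gripper_force: 0.0
```

Request:
send_rows(
  plan=[
    [[0,0,0,0,0,0],[0,0,0,0,0,0],[0,0,0,0,0,0],[0,0,0,0,0,0],[0,0,0,0,0,0],[0,0,0,0,0,0]],
  ],
  fingers=0.59,
)

```text
clock: 20.17
tool_pos: [0.4616, -0.2201, 0.005]
orientation: [-180.0, -0.0, -38.8]
force: [0.7, -0.1, -0.1]
opening: 0.0523
gripper_force: 5.7
```

Request:
send_rows(
  plan=[
    [[0,0,-0.3,0,0,0],[0,0,-1,0,0,0],[0,0,-2.5,0,0,0],[0,0,-4.5,0,0,0],[0,0,-7,0,0,0],[0,0,-9.5,0,0,0],[0,0,-11.5,0,0,0],[0,0,-12.5,0,0,0]],
  ],
)

```text
clock: 20.83
tool_pos: [0.4627, -0.2204, 0.1333]
orientation: [-179.9, -0.2, -38.8]
force: [0.2, -0.7, -0.2]
opening: 0.0517
gripper_force: 5.7
```

```bash
python3 - <<'E'
from h import *
a=np.radians(-38.8)
delta([.50,-.09,.2],-38.8)
s=snap('wrist');save(s,'w12.png')
hsv=cv2.cvtColor(np.ascontiguousarray(s['img']),cv2.COLOR_RGB2HSV)
m=cv2.inRange(hsv,(0,0,0),(180,60,255)); m[200:]=0; m[:,:150]=0; m[:,430:]=0
n,l,st,c=cv2.connectedComponentsWithStats(m)
for i in range(1,n):
    if st[i,4]>60: print(st[i],c[i].round(0))
E
```

```text
delta cm [ -5.23 -12.52  -6.66] rot [-0.1 -0.2  0. ] | at [ 0.4627 -0.2204  0.1333] ori [-179.9   -0.2  -38.8] F [ 0.2 -0.7 -0.2] op 0.0517 gf 5.6861840933561325 t 20.83
[ 324    4   39  196 2905] [343.  93.]
[ 190    6   44  194 2985] [210.  95.]
```

View pics/w12.png

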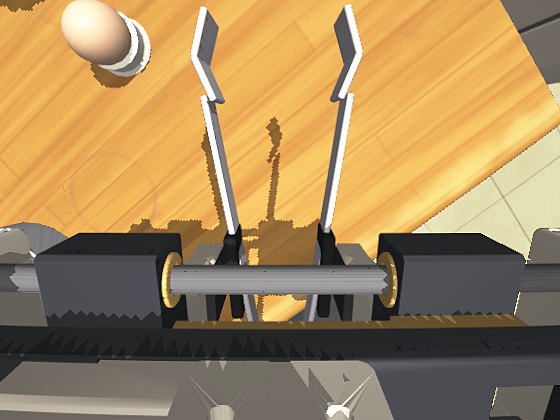

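The tongs are held level and symmetric, V-shaped upright tip plates with vertices at (195,52)/(360,52); the egg is at (96,30) in its cup.

```bash
python3 - <<'E'
from h import *
delta([.5769,-.137,.125],-38.8)
E
```

```text
delta cm [  3.63 -13.62   0.95] rot [-0.2 -0.3  0. ] | at [ 0.4633 -0.2205  0.134 ] ori [-179.8   -0.3  -38.8] F [ 0.1 -1.1 -0.2] op 0.0521 gf 5.686366036534309 t 20.88
```

Request:
send_rows(
  plan=[
    [[0.2,-1,0,0,0,0],[0.8,-3,0,0,0,0],[1.5,-6,0.2,0,0,0],[2.2,-9,0.4,0,0,0],[3,-11.5,0.6,0,0,0],[3.5,-13.2,0.8,0,0,0],[3.6,-13.6,0.9,0,0,0],[3.6,-13.6,0.9,0,0,0]],
  ],
)

```text
clock: 21.55
tool_pos: [0.5747, -0.1357, 0.119]
orientation: [179.9, 0.1, -38.7]
force: [-0.6, 0.1, -0.9]
opening: 0.0517
gripper_force: 5.7
```

Request:
send_rows(
  plan=[
    [[0,0,0,0,0,0],[0,0,0,0,0,0],[0,0,0,0,0,0],[0,0,0,0,0,0],[0,0,0,0,0,0]],
  ],
)

```text
clock: 21.97
tool_pos: [0.5744, -0.1371, 0.1214]
orientation: [-180.0, -0.0, -38.8]
force: [-0.1, 0.1, -1.2]
opening: 0.0515
gripper_force: 5.7
```

```bash
python3 - <<'E'
from h import *
import pickle
s=snap('wrist');save(s,'w13.png');pickle.dump(s,open('w13.pkl','wb'))
o=ctrl.get_obs();T=o['tool_pos'];print(T,o['orientation'])
hsv=cv2.cvtColor(np.ascontiguousarray(s['img']),cv2.COLOR_RGB2HSV)
# egg
print('hsv egg',hsv[60:120:15,270].tolist())
e=cv2.inRange(hsv,(4,40,110),(18,150,255)); e[180:]=0; e[:,:205]=0;e[:,350:]=0
n,l,st,c=cv2.connectedComponentsWithStats(cv2.morphologyEx(e,cv2.MORPH_OPEN,np.ones((3,3)))); i=1+st[1:,4].argmax(); print('egg',st[i],c[i].round(1))
E_=on(s,c[i],.038); print(E_.round(4))
cs,_=cv2.findContours((l==i).astype(np.uint8),0,2); (u,v),ax,an=cv2.fitEllipse(cs[0]); print('ell',u,v,ax,an,on(s,(u,v),.038).round(4))
# tips
m=cv2.inRange(hsv,(0,0,0),(180,35,255)); m[180:]=0; m[:,:150]=0; m[:,430:]=0
n,l,st,c=cv2.connectedComponentsWithStats(m)
M=R.from_euler('xyz',o['orientation'],degrees=True)
print('egg in tool mm',(M.inv().apply(E_-T)*1000).round(1))
for i in range(1,n):
    if st[i,4]>200:
        ys,xs=np.nonzero(l==i); left=c[i][0]<280; x=(xs.min() if left else xs.max()); k=(xs==x)&(ys<110)
        if not k.any(): print(st[i]);continue
        p=(x,ys[k].mean()); print(st[i],'vertex',p,(M.inv().apply(on(s,p,T[2]+.021)-T)*1000).round(1))
E
```

```text
[ 0.57453677 -0.13702986  0.12134063] [-1.79979228e+02 -1.99662476e-02 -3.88211503e+01]
hsv egg [[26, 27, 255], [24, 32, 255], [18, 73, 247], [13, 90, 133]]
egg [ 248   52   61   57 1265] [274.9  88.6]
[ 0.6539 -0.1949  0.038 ]
ell 278.4613342285156 73.22166442871094 (55.319122314453125, 65.25130462646484) 7.967391490936279 [ 0.6605 -0.2035  0.038 ]
egg in tool mm [98.1 -4.6 83.4]
[150   0  42  17 399] vertex (np.int64(150), np.float64(3.0)) [117.  -52.1 -20.9]
[ 327    4   36  176 2583] vertex (np.int64(362), np.float64(50.0)) [ 99.4  31.7 -21. ]
[ 190    6   40  174 2692] vertex (np.int64(190), np.float64(53.5)) [ 98.2 -37.4 -21. ]
[265  50  33  32 827] vertex (np.int64(297), np.float64(68.5)) [ 92.4   5.7 -21. ]
[252  90  55  25 286] vertex (np.int64(252), np.float64(95.5)) [ 82.  -12.7 -21. ]
```

```bash
python3 - <<'E'
from h import *
import pickle
s=pickle.load(open('w13.pkl','rb'))
hsv=cv2.cvtColor(np.ascontiguousarray(s['img']),cv2.COLOR_RGB2HSV)
print('col278',[(r,*hsv[r,278].tolist()) for r in range(30,126,4)])
for r in (55,65,75,85,95,105): print('row',r,[(c,*hsv[r,c].tolist()) for c in range(232,324,6)])
E
```

```text
col278 [(30, 17, 160, 237), (34, 17, 162, 236), (38, 18, 158, 239), (42, 17, 164, 237), (46, 20, 56, 254), (50, 24, 34, 255), (54, 26, 24, 255), (58, 27, 20, 255), (62, 28, 17, 255), (66, 27, 10, 255), (70, 30, 5, 255), (74, 28, 13, 255), (78, 26, 29, 255), (82, 23, 37, 255), (86, 21, 50, 254), (90, 18, 65, 251), (94, 17, 78, 243), (98, 13, 88, 225), (102, 13, 92, 182), (106, 14, 90, 136), (110, 30, 19, 237), (114, 30, 20, 169), (118, 16, 164, 134), (122, 16, 161, 139)]
row 55 [(232, 17, 160, 237), (238, 18, 158, 239), (244, 18, 159, 239), (250, 17, 161, 236), (256, 13, 80, 222), (262, 19, 60, 253), (268, 24, 35, 255), (274, 25, 26, 255), (280, 27, 23, 255), (286, 25, 26, 255), (292, 24, 34, 255), (298, 19, 63, 252), (304, 19, 161, 241), (310, 18, 159, 241), (316, 18, 159, 241), (322, 19, 159, 244)]
row 65 [(232, 18, 159, 241), (238, 17, 162, 235), (244, 17, 161, 237), (250, 11, 74, 163), (256, 18, 74, 248), (262, 23, 44, 254), (268, 26, 28, 255), (274, 28, 16, 255), (280, 27, 11, 255), (286, 28, 17, 255), (292, 26, 25, 255), (298, 23, 40, 255), (304, 18, 74, 245), (310, 19, 156, 243
[... 682 characters left out ...]
160, 233), (322, 18, 158, 241)]
row 95 [(232, 19, 154, 243), (238, 17, 158, 236), (244, 16, 156, 121), (250, 17, 171, 134), (256, 13, 86, 133), (262, 13, 90, 193), (268, 14, 88, 222), (274, 15, 84, 235), (280, 16, 80, 241), (286, 12, 91, 145), (292, 13, 89, 152), (298, 13, 90, 158), (304, 0, 0, 255), (310, 18, 157, 239), (316, 18, 158, 241), (322, 19, 154, 244)]
row 105 [(232, 16, 164, 229), (238, 17, 159, 236), (244, 17, 161, 135), (250, 16, 166, 140), (256, 16, 170, 138), (262, 25, 25, 236), (268, 13, 92, 122), (274, 13, 92, 141), (280, 13, 90, 151), (286, 13, 88, 119), (292, 16, 55, 140), (298, 0, 0, 255), (304, 18, 158, 241), (310, 19, 155, 243), (316, 19, 153, 245), (322, 19, 154, 244)]
```

```bash
python3 - <<'E'
from h import *
import pickle
s=pickle.load(open('w13.pkl','rb'))
T=np.array([ 0.57453677,-0.13702986,0.12134063]);M=R.from_euler('xyz',[180,0,-38.82],degrees=True)
hsv=cv2.cvtColor(np.ascontiguousarray(s['img']),cv2.COLOR_RGB2HSV)
e=cv2.inRange(hsv,(4,0,100),(30,125,255)); e[:42]=0;e[112:]=0; e[:,:240]=0;e[:,315:]=0
e=cv2.morphologyEx(e,cv2.MORPH_OPEN,np.ones((5,5)))
cs,_=cv2.findContours(e,0,2); c=max(cs,key=cv2.contourArea); c=c[c[:,0,1]<92]
el=cv2.fitEllipse(c); print(el,cv2.boundingRect(c))
for uv in((277.5,76),el[0]): print((M.inv().apply(on(s,uv,.038)-T)*1000).round(1),on(s,uv,.038).round(4))
E
```

```text
((277.8550720214844, 76.41461944580078), (59.788490295410156, 65.397216796875), 0.04909235239028931) (248, 44, 60, 48)
[106.7  -2.8  83.3] [ 0.6594 -0.2018  0.038 ]
[106.5  -2.5  83.3] [ 0.6591 -0.2018  0.038 ]
```

Request:
send_rows(
  plan=[
    [[0.3,0,0,0,0,0],[0.7,0,0,0,0,0],[0.8,0,0,0,0,0],[0.8,0,1,0,0,0],[0.8,0,2,0,0,0],[0.8,0,2,0,0,0],[0.8,0,2,0,0,0],[0.8,0,2,0,0,0]],
  ],
)

```text
clock: 22.68
tool_pos: [0.5809, -0.1417, 0.1006]
orientation: [180.0, 0.0, -38.8]
force: [0.1, 1.2, -0.8]
opening: 0.0521
gripper_force: 5.7
```

```bash
cat > egg.py <<'E'
from h import *
s=snap('wrist');o=ctrl.get_obs();T=o['tool_pos'];M=R.from_euler('xyz',o['orientation'],degrees=True)
hsv=cv2.cvtColor(np.ascontiguousarray(s['img']),cv2.COLOR_RGB2HSV)
e=cv2.inRange(hsv,(4,0,100),(30,125,255)); e[:30]=0;e[130:]=0; e[:,:225]=0;e[:,328:]=0
e=cv2.morphologyEx(e,cv2.MORPH_OPEN,np.ones((5,5)))
cs,_=cv2.findContours(e,0,2); c=max(cs,key=cv2.contourArea); print(cv2.boundingRect(c)); c=c[c[:,0,1]<c[:,0,1].min()+50]
el=cv2.fitEllipse(c); print(el,(M.inv().apply(on(s,el[0],.038)-T)*1000).round(1),on(s,el[0],.038).round(4))
delta([*T[:2],.032],-38.8)
E
python3 egg.py
```

```text
(246, 48, 66, 77)
((278.3671875, 82.90943908691406), (64.92717742919922, 69.22763061523438), 0.47500845789909363) [98.8 -2.  63. ] [ 0.6594 -0.202   0.038 ]
delta cm [-0.  -0.   6.9] rot [ 0. -0.  0.] | at [ 0.5811 -0.1417  0.101 ] ori [180.   -0.  -38.8] F [-0.8 -0.2 -0.8] op 0.0522 gf 5.684174448251724 t 22.73
```

Egg now at the tips' centre (98.8, −2.0 mm in tool). Lower straight down.

Request:
send_rows(
  plan=[
    [[0,0.05,0.8,0,0,0],[0,0.05,1.8,0,0,0],[0,0.05,2.8,0,0,0],[0,0.05,3.8,0,0,0],[0,0.05,4.8,0,0,0],[0,0.05,5.7,0,0,0],[0,0.05,6.4,0,0,0],[0,0.05,6.7,0,0,0]],
  ],
)

```text
clock: 23.4
tool_pos: [0.58, -0.1421, 0.0323]
orientation: [179.9, 0.1, -38.8]
force: [0.4, -0.4, -0.8]
opening: 0.0517
gripper_force: 5.7
```

Request:
send_rows(
  plan=[
    [[0,0,0,0,0,0],[0,0,0,0,0,0],[0,0,0,0,0,0],[0,0,0,0,0,0]],
  ],
)

```text
clock: 23.73
tool_pos: [0.5811, -0.1421, 0.0346]
orientation: [-180.0, -0.0, -38.8]
force: [-0.3, -0.9, -0.6]
opening: 0.0518
gripper_force: 5.7
```

```bash
python3 egg.py
```

```text
(230, 30, 96, 93)
((277.70074462890625, 60.54838943481445), (95.01274871826172, 106.18145751953125), 0.32242050766944885) [99.1 -2.4 -3.3] [ 0.6598 -0.2023  0.038 ]
delta cm [-0.    0.    0.26] rot [-0. -0.  0.] | at [ 0.5811 -0.1421  0.0346] ori [-180.    -0.   -38.8] F [ 0.7 -0.1 -0.8] op 0.0517 gf 5.684029161930084 t 23.78
```

Request:
send_rows(
  plan=[
    [[0,0,0.1,0,0,0],[0,0,0.2,0,0,0],[0,0,0.25,0,0,0],[0,0,0.25,0,0,0],[0,0,0.25,0,0,0]],
  ],
)

```text
clock: 24.2
tool_pos: [0.5807, -0.1421, 0.0315]
orientation: [180.0, 0.0, -38.8]
force: [0.1, -0.2, -0.2]
opening: 0.0516
gripper_force: 5.7
```

Request:
send_rows(
  plan=[
    [[0,0,0,0,0,0],[0,0,0,0,0,0],[0,0,0,0,0,0],[0,0,0,0,0,0],[0,0,0,0,0,0],[0,0,0,0,0,0],[0,0,0,0,0,0],[0,0,0,0,0,0]],
  ],
  fingers=0.45,
)

```text
clock: 24.87
tool_pos: [0.5807, -0.1421, 0.0315]
orientation: [180.0, -0.0, -38.8]
force: [-0.5, -0.7, -0.6]
opening: 0.0426
gripper_force: 29.9
```

Request:
send_rows(
  plan=[
    [[0,0,0,0,0,0],[0,0,-0.2,0,0,0],[0,0,-0.6,0,0,0],[0,0,-1.2,0,0,0],[0,0,-2,0,0,0],[0,0,-3,0,0,0],[0,0,-4,0,0,0],[0,0,-5,0,0,0]],
  ],
  fingers=0.35,
)

```text
clock: 25.53
tool_pos: [0.581, -0.1421, 0.0831]
orientation: [-180.0, -0.0, -38.8]
force: [-0.5, 0.1, -1.0]
opening: 0.0426
gripper_force: 29.9
```

Request:
send_rows(
  plan=[
    [[0,0,-1,0,0,0],[0,0,-2.2,0,0,0],[0,0,-3.5,0,0,0],[0,0,-5,0,0,0],[0,0,-6.5,0,0,0],[0,0,-7.7,0,0,0],[0,0,-8.5,0,0,0],[0,0,-8.8,0,0,0]],
  ],
)

```text
clock: 26.2
tool_pos: [0.5814, -0.1421, 0.1716]
orientation: [-179.9, -0.1, -38.8]
force: [1.0, 0.5, -2.2]
opening: 0.0429
gripper_force: 29.9
```

```bash
sed -i 's/,\.038)/,T[2]+.008)/g' egg.py; python3 egg.py; python3 - <<'E'
from h import *
a=np.radians(-20)
delta([.563-.0995*np.cos(a),.0225-.0995*np.sin(a),.165],-20)
E
```

```text
(228, 30, 98, 85)
((276.4002380371094, 58.08148956298828), (97.44853973388672, 110.8214111328125), 178.8290252685547) [99.3 -3.  -7.8] [ 0.6605 -0.202   0.1792]
delta cm [-0.02  0.02 13.92] rot [-0.1 -0.1  0. ] | at [ 0.5813 -0.1421  0.1712] ori [-1.799e+02 -1.000e-01 -3.880e+01] F [ 0.3  0.6 -1.9] op 0.0431 gf 29.913626611232758 t 26.25
delta cm [-21.16  -8.48   0.6 ] rot [ -0.1  -0.1 -18.8] | at [ 0.5813 -0.1421  0.1712] ori [-1.799e+02 -1.000e-01 -3.880e+01] F [ 0.3  0.6 -1.9] op 0.0431 gf 29.913626611232758 t 26.25
```

Request:
send_rows(
  plan=[
    [[-0.7,-0.3,0,0,0,-1],[-2.5,-1,0,0,0,-3],[-5,-2,0,0,0,-5],[-8,-3.2,0,0,0,-8],[-11,-4.4,0,0,0,-10],[-14,-5.6,0,0,0,-13],[-17,-6.8,0,0,0,-15],[-19,-7.6,0,0,0,-17]],
  ],
)

```text
clock: 26.92
tool_pos: [0.4779, 0.0378, 0.1686]
orientation: [180.0, 0.1, -21.6]
force: [0.7, 0.5, -1.3]
opening: 0.0427
gripper_force: 29.9
```

Request:
send_rows(
  plan=[
    [[-1,0,0,0,0,-1],[-1.5,0,0,0,0,-1.8],[-1.5,0,0,0,0,-1.8],[-1.5,0,0,0,0,-1.8],[-1.5,0,0,0,0,-1.8],[-1.5,0,0,0,0,-1.8]],
  ],
)

```text
clock: 27.42
tool_pos: [0.4667, 0.0412, 0.1693]
orientation: [180.0, 0.0, -20.1]
force: [0.8, 0.6, -1.8]
opening: 0.043
gripper_force: 29.9
```

```bash
python3 egg.py; python3 - <<'E'
from h import *
a=np.radians(-20)
u=np.array([np.cos(a),np.sin(a)]);v=np.array([np.sin(a),-np.cos(a)])
p=np.array([.563,.0230])-.0995*u+.0015*v
delta([*p,.126],-20)
E
```

```text
(228, 30, 98, 83)
((276.2094421386719, 57.905208587646484), (97.19161224365234, 109.14131164550781), 0.5473769307136536) [99.7 -2.9 -8. ] [0.5613 0.0096 0.1773]
delta cm [ 0.000e+00 -1.000e-02  1.373e+01] rot [ 0.   0.  18.7] | at [0.4666 0.0411 0.1693] ori [180.    0.  -20.1] F [ 0.3  0.1 -1.4] op 0.0433 gf 29.913522005081177 t 27.47
delta cm [-0.28 -1.44  4.33] rot [ 0.   0.  -0.1] | at [0.4666 0.0411 0.1693] ori [180.    0.  -20.1] F [ 0.3  0.1 -1.4] op 0.0433 gf 29.913522005081177 t 27.47
```

Request:
send_rows(
  plan=[
    [[-0.1,-0.4,0.3,0,0,0],[-0.2,-0.9,1,0,0,0],[-0.3,-1.3,2,0,0,0],[-0.3,-1.4,3,0,0,0],[-0.3,-1.4,3.8,0,0,0],[-0.3,-1.4,4.1,0,0,0],[-0.3,-1.4,4.1,0,0,0],[-0.3,-1.4,4.1,0,0,0]],
  ],
)

```text
clock: 28.13
tool_pos: [0.4682, 0.0558, 0.1283]
orientation: [180.0, 0.0, -20.0]
force: [-0.2, -0.0, -1.9]
opening: 0.0429
gripper_force: 29.9
```

Request:
send_rows(
  plan=[
    [[0,0,0,0,0,0],[0,0,0,0,0,0],[0,0,0,0,0,0],[0,0,0,0,0,0],[0,0,0,0,0,0],[0,0,0,0,0,0]],
  ],
)

```text
clock: 28.63
tool_pos: [0.4683, 0.0559, 0.1286]
orientation: [-180.0, -0.0, -20.0]
force: [-0.5, 0.2, -1.3]
opening: 0.0427
gripper_force: 29.9
```

```bash
python3 egg.py; python3 - <<'E'
from h import *
# cross-check in the fixed 'top' and 'scene' views: brown/low-sat egg near its predicted pixel
for n in('top','scene'):
    s=snap(n);save(s,n+'_end.png'); o=ctrl.get_obs();T=o['tool_pos']
    a=np.radians(o['orientation'][2]); E=T+[.0995*np.cos(a)-.0015*np.sin(a),.0995*np.sin(a)+.0015*np.cos(a),.008]
    print(n,E.round(4),'egg px',proj(s,E).round(0),'pan px',proj(s,[.5635,.022,.082]).round(0),s['img'][tuple(proj(s,E).round().astype(int)[::-1])])
E
```

```text
(228, 30, 98, 81)
((276.3797607421875, 57.30329513549805), (97.71907043457031, 103.07328796386719), 179.98155212402344) [100.   -2.8  -8. ] [0.5632 0.0244 0.1366]
delta cm [-0.    0.    9.66] rot [-0.  -0.  18.8] | at [0.4683 0.0559 0.1286] ori [-180.   -0.  -20.] F [-0.2  0.1 -1.5] op 0.0424 gf 29.913528263568878 t 28.68
top [0.5623 0.0233 0.1366] egg px [313. 197.] pan px [313. 204.] [114  98  84]
scene [0.5623 0.0233 0.1365] egg px [308. 211.] pan px [309. 225.] [162 146 126]
```

```bash
python3 -c "
from plant import ctrl
print(ctrl.close_job())"
```

```text
the job is handed in; nothing more can be done
None
```

The three pans are nested, and I handed the job in at about 29 s with the egg held in the tongs, its underside about 27 mm above the smallest pan's rim and within about 2 mm of its centre; no verdict came back.

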